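Pack the spares chest and hold its lid for the stay

TASK

Finish packing the spares chest while its lid still leans back: take the black grip and the steel spacer ring that lie loose on the bench to its right, and lay the grip in the empty long slot and the ring in the empty round pocket, both fully down, leaving the parts already packed in their pockets. Then take the lid, which drops shut by itself, bring it forward without letting it fall, and hold it open at 60 degrees from closed so that I can pin on the lid stay; finish while still holding it there, do not let go. Do not disturb the other tools on the bench.

Things in the scene. Friction and masses are not known exactly. Their poses are not given: they have to be found in the camera images.
- chest: Grey sheet-steel chest, fixed, 196 (x) x 312 (y) x 70 mm high, walls 3 mm. Origin: centre of its underside; x points from its front to its hinged back, z up. Inside, a wooden insert (top 21 mm above the bench) has pockets 10 mm deep: long slots, 126 mm along x, 41 wide, at chest (0, 105) and (0, 35) mm; round ones, 56 mm, at (-45, -70) and (45, -70) mm. Those at (0, 105) and (45, -70) are filled.
- grip_slot (a point): Centre of the floor of the empty long slot (126 mm along the chest's x, 41 mm wide, 10 mm deep), 11 mm above the bench; axes as the chest's.
- ring_pocket (a point): Centre of the floor of the empty round pocket (56 mm across, 10 mm deep), 11 mm above the bench; axes as the chest's.
- loose_grip: Loose black oval lever grip lying on the bench, 36 mm thick, 120 mm long along its y (the last 12 mm at +y is a thin stub), about 0.06 kg. Take it across its thickness near the middle; it does not roll. Origin: underside below its middle. Either way round fits the slot.
- loose_grip_mid (a point): Middle of the loose grip, 18 mm above its underside; axes as the grip's.
- loose_ring: Loose plain steel spacer ring lying flat on the bench, 52 mm outside diameter, 18 mm high, about 0.09 kg. A floor sander's fixed column stands to the right of the loose parts, close to where the arm may start: it fills about x 0.36 to 0.54, y -0.56 to -0.76 m from the robot's base, 0.4 m high. Ring's origin: centre of its underside, z up.
- packed_grip: A like black oval grip, already in the long slot at chest (0, 105) mm, along the chest's x. Stays there.
- packed_grip_mid (a point): Middle of the packed grip, 18 mm above its underside.
- packed_bearing: Ball bearing 52 mm across, 15 mm high, already in the round pocket at chest (45, -70) mm; origin at the centre of its underside. Stays there.
- lid (a joint): Lid angle in rad: 0 closed, 1.047 at 60 degrees, 1.571 upright, stop at 1.75; starts leaning back at 1.64 to 1.75. The hinge line runs along the chest's y through lid_hinge. The lid weighs 0.75 kg (about 2 N at the handle carries it at 60 degrees), hinge friction is 0.1 N m; it falls shut from any angle below about 1.4 rad unless held.
- lid_hinge (a point): Middle of the hinge line, 71 mm above the bench at the back rim (chest x = 98 mm). Its axes turn with the lid: -x points along the lid to the handle, y is the hinge axis, z the lid's outer face. The lid is 2.5 mm sheet, 201 x 320 mm, with a 12 mm deep rim turned to the inside.
- lid_handle (a point): Middle of the lid's handle: a round steel bar 10.4 mm thick, 110 mm long over its legs, parallel to the hinge, 233 mm from the hinge line, with 28 mm clear between it and the lid's front edge; on top when the lid is upright, so it can be pinched across from above. 4 mm to the inner side of the lid's plane. Axes as lid_hinge.
- mallet: Bystander: mallet with black head and wooden handle, 280 mm long, lying on the left. Leave alone.
- grease_tin: Bystander: round tin 95 mm across, 60 mm high, on the left in front. Leave alone.
- caliper: Bystander: steel vernier caliper, 200 mm long, lying flat on the right behind the loose parts. Leave alone.
- lid_stay: Bystander: folding steel lid stay, two 58 mm links with a brass rivet, lying on the left. Leave alone.
Not all that is in view belongs to the job. Leave any brown or orange look-alike of the loose_ring alone. Leave any green or purple look-alike of the loose_grip alone.

How it is judged:
By the outcome, as a careful person would: the job done as asked, in the order asked, and still so for the second after the job is handed in, while the arm keeps its last pose, push and grip.
It also fails if it takes over 72 s, if anything falls off the work surface, if the arm or the gripper's body presses on something with over 40 N, if the wrist force passes 120 N, or if a joint passes its speed limit or range.

ROBOT

A 6-joint arm with a two-finger parallel gripper is mounted at the origin on the work surface; the furniture and walls round the work are solid. World frame = base frame: x ahead of the robot, y to its left, z up, the work surface at z = 0. Lengths are in m, angles in rad, forces in N, time in s.
With the tool pointing down it reaches from about 0.375 to 0.9 m from the base axis. Payload 3.1 kg.
Tool frame: the origin (TCP) lies between the finger pads; the fingertips stand 25 mm ahead of it and the grasp point (between the pads) lies 6 mm ahead of it; z points along the fingers, y is the line along which they close (so a half turn about z gives the same grasp; the last joint's range is limited). The gripper opens to 87 mm and grips with 3 to 60 N. Pads are 19 mm wide; open, the fingers measure 117 mm over their backs; the gripper's body (75 mm by 190 mm) begins 51 mm behind the grasp point.
Start: joints at [1.161, 0.527, 1.433, -0, 1.181, -0.178], TCP at [0.143, 0.608, 0.248] pointing down, gripper open.
Joint ranges: [-3.08, 3.08], [-0.75, 2.2], [0.22, 2.44], [-1.43, 4.57], [0, 2.65], [-2.85, 2.85]. Speed limits (rad/s): [2.79, 2.79, 3.14, 3.14, 3.14, 3.14].

INTERFACE

Orientations are given as a unit quaternion [x, y, z, w].
In Python, from workcell import r gives the robot as it stands.
- The arm moves only by the tool step_arm, never from a script. Its arguments are lists of equal length, an entry for each row: "linear": the shift along the tool's x, y, z in cm, a list of three; "rotation": the turn, a rotation vector about the tool's x, y, z in rad, a list of three; "jaw": the opening, from -1 (shut) to 1 (fully open). A call has 1 to 20 rows; each row is the pose to reach, as a shift and turn from the pose commanded when the call began, along the tool's axes at that moment; what a row does not reach only later rows make up. A row lasts 1/8 s, in which the tool goes at most 62.5 mm and 10.7 degrees, less where a joint would pass 70% of its speed; a pose out of reach is approached as far as the arm can. A call with a gripper value outside its range is refused whole. The fingers move at their own pace and stop on an object; the grip force is fixed at half the most. Time passes only in rows, so rows that repeat a pose let the fingers close. It gives the time, the measured TCP pose, the force, the opening and the grip force at its end, in the units of the state.
- r.read_state(): the state, without advancing time (a new reading comes with each control period).
- r.snapshot(name): name is "side" or "top" or "wrist"; returns a dict with "image" (480x640x3 uint8, red, green, blue), "depth" (480x640 float32, m along the optical axis (not along the pixel's ray), 0 where there is no reading), "fx", "fy", "cx", "cy" (pixels), "rvec" (rotation vector, rad) and "tvec" (3), from world to camera coordinates, as OpenCV has them; the wrist camera has in their place "tool_from_camera" (4x4, takes a point from camera to tool coordinates, whose origin is the TCP and whose axes are the flange's). Camera axes: x right, y down, z forward; pixel columns grow to the right and rows downward; lengths in m; the calibration is good to about 2 mm. A picture is of the moment at which its call begins: read the wrist's pose just before it.
- r.finish_job(): hands the job in; it is judged then, once.
Trained networks look in a picture, given as the dict that the camera call returned (one of the last four; its "shot" number tells which), for a name from the list of things; names that differ only in an ending like _2 or _b are one class to them, and where a whole thing is asked for, a point or a joint stands for the part that bears it (a point fixed in the world has none). Each returns a list of dicts, best first, with "conf" (0 to 1); they miss things now and then, are a little off and sometimes report something else, mostly with a low value. They report only what shows in the picture. A call takes as long as a camera call. They do not tell look-alikes from the thing itself.
- r.silhouettes(thing, picture): "pixels" (480x640 bool, what is visible of it).
- r.place_of(thing, picture): "point" ([x, y, z] in m, in world coordinates, good to about 4 mm: a listed point, or the origin of a listed thing).
The state is a dict: "t": time; "joints": joint angles; "joint_velocities": joint speeds; "joint_efforts": joint torques, N m; "eef_pos": TCP position; "tool_rot": TCP orientation; "ft_force": force on the tool from outside, world axes, zero at the start; "moment": the same for the moment, N m; "width": opening from 0.0 (shut) to 1.0 (fully open); "finger_force": force on a finger pad.
Only numpy, scipy, OpenCV 4.12 (cv2) and the standard library are available. Lean on these libraries where they do the work, as an engineer would, in place of code of your own. Each camera call takes 0.05 s, during which the arm holds its last target. There are 200 camera calls.

## Working session

There is one attempt and no reset: what is moved stays moved. The work goes in short steps, Python scripts to look and compute and a tool call to move; the robot and the scene stay as the last step left them, time stands still between calls to the robot, and variables do not carry over. Pictures are saved under pics/ and viewed, at most 10 in all, crops included, and the job is handed in when it is done.

Besides the shell and the picture viewer there is one more tool, called after "Request:" as name(argument=value, ...), one argument or row to a line, values as JSON. step_arm: Moves the arm, as the interface text tells. Its arguments: {"type":"object","properties":{"linear":{"type":"array","items":{"type":"array","items":{"type":"number"}}},"rotation":{"type":"array","items":{"type":"array","items":{"type":"number"}}},"jaw":{"type":"array","items":{"type":"number"}}},"required":["linear","rotation","jaw"]}

```bash
ls; mkdir -p pics
cat > h.py <<'E'
import numpy as np, cv2
from scipy.spatial.transform import Rotation as R
from workcell import r
def save(p,name,crop=None,scale=1):
    im=p["image"]
    if crop: im=im[crop[1]:crop[3],crop[0]:crop[2]]
    if scale!=1: im=cv2.resize(im,None,fx=scale,fy=scale,interpolation=cv2.INTER_CUBIC)
    cv2.imwrite("pics/"+name,im[:,:,::-1])
def cam2world(p,s=None):
    T=np.eye(4)
    if "rvec" in p:
        M=cv2.Rodrigues(np.array(p["rvec"],float))[0]; T[:3,:3]=M.T; T[:3,3]=-M.T@np.array(p["tvec"]).ravel()
    else:
        T[:3,:3]=R.from_quat(s["tool_rot"]).as_matrix(); T[:3,3]=s["eef_pos"]; T=T@np.array(p["tool_from_camera"])
    return T
def cloud(p,mask,s=None):
    v,u=np.nonzero(mask&(p["depth"]>0)); z=p["depth"][v,u]
    P=np.c_[(u-p["cx"])/p["fx"]*z,(v-p["cy"])/p["fy"]*z,z]
    T=cam2world(p,s); return P@T[:3,:3].T+T[:3,3]
def pix(p,X,s=None):
    T=np.linalg.inv(cam2world(p,s)); c=T[:3,:3]@np.array(X)+T[:3,3]
    return np.round([p["fx"]*c[0]/c[2]+p["cx"],p["fy"]*c[1]/c[2]+p["cy"]],0)
def shift(target):
    s=r.read_state(); Q=R.from_quat(s["tool_rot"])
    return np.round(Q.inv().apply(np.array(target)-s["eef_pos"])*100,2)
E
python3 - <<'E'
from h import *
np.set_printoptions(precision=4,suppress=True)
s=r.read_state();print(s["t"],s["eef_pos"],s["tool_rot"],s["ft_force"],s["width"])
print(R.from_quat(s["tool_rot"]).as_matrix())
ps={}
for n in ("top","side"):
    p=r.snapshot(n); save(p,n+"1.png")
    for t in ["chest","grip_slot","ring_pocket","loose_grip_mid","loose_ring","packed_grip_mid","packed_bearing","lid_hinge","lid_handle","caliper","mallet","grease_tin","lid_stay"]:
        for d in r.place_of(t,p)[:4]: print(n,t,round(d["conf"],2),np.array(d["point"]),pix(p,d["point"]))
E
```

```text
pics
0.0 [0.1427 0.6078 0.2466] [ 0.1151  0.9933 -0.001  -0.0003] [-0.3327  0.2656 -0.8119] 1.0029172281041865
[[-0.9735  0.2288 -0.0009]
 [ 0.2288  0.9735 -0.0019]
 [ 0.0004 -0.0021 -1.    ]]
top chest 0.84 [ 0.5407  0.0886 -0.0014] [304. 209.]
top ring_pocket 0.62 [0.4989 0.0237 0.013 ] [331. 224.]
top ring_pocket 0.27 [ 0.5908  0.4511 -0.0034] [156. 192.]
top loose_grip_mid 0.76 [ 0.3479 -0.0748  0.0154] [374. 286.]
top loose_grip_mid 0.7 [ 0.1946 -0.2975  0.0112] [472. 351.]
top loose_grip_mid 0.61 [ 0.5661 -0.2804  0.0223] [457. 194.]
top loose_grip_mid 0.4 [ 0.5733 -0.2792 -0.    ] [454. 193.]
top loose_ring 0.73 [ 0.4498 -0.1802  0.0004] [416. 244.]
top loose_ring 0.55 [ 0.3468 -0.2483  0.0026] [446. 286.]
top loose_ring 0.51 [ 0.4403 -0.2857  0.001 ] [460. 247.]
top packed_grip_mid 0.95 [0.5403 0.2006 0.0269] [257. 208.]
top packed_bearing 0.33 [0.5428 0.1989 0.0089] [258. 208.]
top lid_hinge 0.94 [0.6362 0.092  0.0723] [301. 163.]
top lid_handle 0.92 [0.6803 0.0918 0.2982] [297. 108.]
top lid_handle 0.32 [ 0.5718 -0.2773  0.0004] [453. 193.]
top caliper 0.71 [ 0.7112 -0.2263
[... 696 characters left out ...]
002] [337. 351.]
side loose_ring 0.88 [ 0.4545 -0.1782  0.0027] [374. 310.]
side loose_ring 0.64 [ 0.4389 -0.2875  0.0026] [390. 353.]
side packed_grip_mid 0.8 [0.5441 0.1952 0.0304] [346. 196.]
side packed_bearing 0.6 [0.5844 0.0222 0.0092] [387. 237.]
side lid_hinge 0.63 [0.6423 0.0922 0.07  ] [397. 198.]
side lid_hinge 0.48 [ 0.5721 -0.2789  0.0002] [447. 332.]
side lid_handle 0.97 [0.6811 0.0909 0.3011] [424. 111.]
side caliper 0.73 [ 0.7053 -0.226   0.0021] [487. 296.]
side mallet 0.73 [0.5856 0.4498 0.0005] [327. 158.]
side grease_tin 0.94 [0.3461 0.2913 0.0008] [266. 200.]
side lid_stay 0.55 [ 0.5668 -0.2808  0.021 ] [447. 327.]
side lid_stay 0.53 [ 0.449   0.3754 -0.0008] [293. 178.]
```

View pictures.

Run:
```python
import cv2
im=cv2.imread("pics/top1.png"); cv2.imwrite("pics/top1c.png",cv2.resize(im[90:390,200:520],None,fx=2.0,fy=2.0,interpolation=cv2.INTER_CUBIC))
```

```text
(no output)
```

View pics/top1c.png

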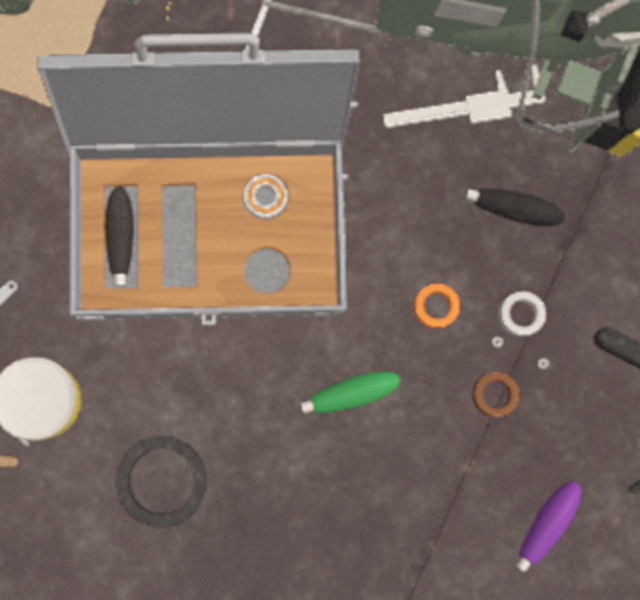

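View pics/side1.png

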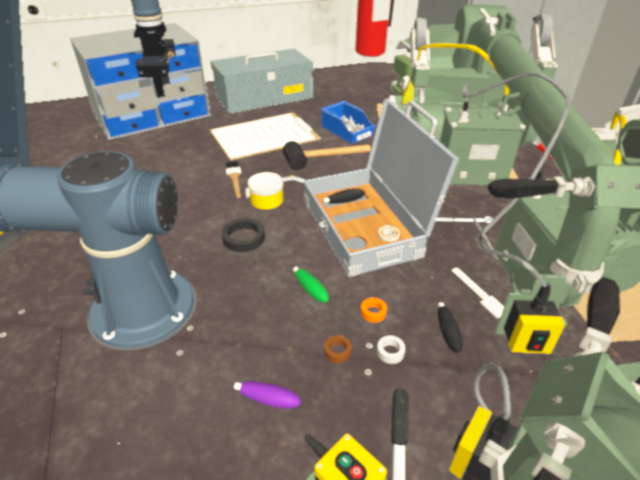

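Candidates in the top picture: grips are green (374,286), purple (472,351) and black (457,194), and black fits. Rings are orange (416,244), brown (446,286) and steel (460,247), and steel fits. The enlarged crop confirms both. Next I'll measure them.

```bash
cat > meas.py <<'E'
from h import *
np.set_printoptions(precision=4,suppress=True)
def planepts(p,mask,z,s=None):
    v,u=np.nonzero(mask); T=cam2world(p,s)
    d=np.c_[(u-p["cx"])/p["fx"],(v-p["cy"])/p["fy"],np.ones(len(u))]@T[:3,:3].T
    return T[:3,3]+d*((z-T[2,3])/d[:,2])[:,None]
E
python3 - <<'E'
from meas import *
for n in ("top","side"):
    p=r.snapshot(n)
    for t,z,ref in (("loose_grip",.018,(.567,-.281)),("loose_ring",.018,(.44,-.286)),("packed_grip",.029,(.54,.2)),("chest",.07,(.54,.09)),("packed_bearing",.026,(.585,.022))):
        for d in r.silhouettes(t,p):
            m=d["pixels"]; P=planepts(p,m,z)
            if np.hypot(*(P[:,:2].mean(0)-ref))>.04: continue
            C=cloud(p,m); c=P[:,:2].mean(0)
            w,V=np.linalg.eigh(np.cov(P[:,:2].T)); 
            rc=cv2.minAreaRect((P[:,:2]*1000).astype(np.float32))
            print(n,t,round(d["conf"],2),m.sum(),"mean",c,"cloudmed",np.median(C,0),"zmax",np.percentile(C[:,2],98),"ang",np.degrees(np.arctan2(V[1,1],V[0,1])),"rect",np.round(rc[0],1),np.round(rc[1],1),round(rc[2],1))
p=r.snapshot("top")
C=cloud(p,np.ones((480,640),bool))
# chest rim from depth
k=(C[:,2]>.055)&(C[:,2]<.078)&(abs(C[:,0]-.53)<.13)&(abs(C[:,1]-.09)<.2)
rc=cv2.minAreaRect((C[k][:,:2]*1000).astype(np.float32)); print("rim",k.sum(),rc)
E
```

```text
top loose_grip 0.74 555 mean [ 0.5687 -0.2856] cloudmed [ 0.566  -0.2828  0.0299] zmax 0.038795143314945414 ang 74.72148622440567 rect [ 569.5 -282.3] [116.1  36.7] 74.4
top loose_ring 0.61 304 mean [ 0.4389 -0.281 ] cloudmed [ 0.4394 -0.2809  0.0164] zmax 0.02299835909653319 ang 118.68163086696786 rect [ 438.8 -281.8] [52.9 50.4] 88.9
top packed_grip 0.93 619 mean [0.5415 0.1949] cloudmed [0.5399 0.1936 0.04  ] zmax 0.04851081306681476 ang -179.2857187758574 rect [539.3 195.4] [ 33.5 121.5] 89.7
top packed_bearing 0.61 283 mean [0.587  0.0197] cloudmed [0.588  0.0193 0.025 ] zmax 0.030846486069418536 ang 154.48413720806766 rect [586.3  19.9] [48.1 51.6] 88.9
side loose_grip 0.98 702 mean [ 0.5707 -0.2837] cloudmed [ 0.562  -0.2947  0.0311] zmax 0.03806189041823089 ang 72.56155083034217 rect [ 572.5 -280.5] [121.3  35.4] 74.5
side loose_ring 0.69 500 mean [ 0.4377 -0.2904] cloudmed [ 0.4396 -0.2897  0.0173] zmax 0.02141618484206258 ang 56.35064919424642 rect [ 437.4 -289.2] [61.8 49.4] 61.9
side packed_grip 0.79 452 mean [0.5457 0.1984] cloudmed [0.5423 0.1866 0.0375] zmax 0.04804571921615284 ang -173.38615227408053 rect [545.1 196.6] [119.4  61.2] 17.9
side packed_bearing 0.47 231 mean [0.5864 0.0172] cloudmed [0.5881 0.02   0.0258] zmax 0.02925719995759214 ang 63.22981698628471 rect [587.   18.1] [56.  44.6] 64.2
rim 1537 ((542.41796875, 88.14434051513672), (203.32083129882812, 323.79803466796875), 0.07264472544193268)
```

Request:
step_arm(
  linear=[
    [0,0,0],
  ],
  rotation=[
    [0,0,0],
  ],
  jaw=[1],
)

```text
t: 2.17
eef_pos: [0.143, 0.6084, 0.2476]
tool_rot: [0.115, 0.993, 0.0, 0.0]
ft_force: [0.0, 0.1, -0.3]
width: 0.998
finger_force: 0.0
```

Request:
step_arm(
  linear=[
    [-36.9,-23,0],
    [-36.9,-23,0],
    [-36.9,-23,0],
    [-36.9,-23,0],
    [-36.9,-23,0],
    [-36.9,-23,0],
    [-61.9,-76.9,0],
    [-61.9,-76.9,0],
    [-61.9,-76.9,0],
    [-61.9,-76.9,0],
    [-61.9,-76.9,0],
    [-61.9,-76.9,0],
    [-61.9,-76.9,0],
    [-61.9,-76.9,0],
    [-61.9,-76.9,0],
    [-61.9,-76.9,5],
    [-61.9,-76.9,5],
    [-61.9,-76.9,5],
    [-61.9,-76.9,5],
    [-61.9,-76.9,5],
  ],
  rotation=[
    [0,0,0.4],
    [0,0,0.4],
    [0,0,0.4],
    [0,0,0.4],
    [0,0,0.4],
    [0,0,0.4],
    [0,0,1.613],
    [0,0,1.613],
    [0,0,1.613],
    [0,0,1.613],
    [0,0,1.613],
    [0,0,1.613],
    [0,0,1.613],
    [0,0,1.613],
    [0,0,1.613],
    [0,0,1.613],
    [0,0,1.613],
    [0,0,1.613],
    [0,0,1.613],
    [0,0,1.613],
  ],
  jaw=[1,1,1,1,1,1,1,1,1,1,1,1,1,1,1,1,1,1,1,1],
)

```text
t: 4.68
eef_pos: [0.5698, -0.2805, 0.1986]
tool_rot: [0.796, 0.605, 0.0, 0.0]
ft_force: [-0.3, 0.1, 0.1]
width: 1.003
finger_force: 0.0
```

Run:
```python
from meas import *
s=r.read_state();print(s["t"],s["eef_pos"],s["joints"])
Q=R.from_quat(s["tool_rot"]).as_matrix();print(np.degrees(np.arctan2(Q[1,1],Q[0,1])))
p=r.snapshot("wrist"); save(p,"w1.png")
for t,z,ref in (("loose_grip",.018,(.567,-.281)),("loose_ring",.018,(.44,-.286))):
    for d in r.silhouettes(t,p):
        P=planepts(p,d["pixels"],z,s);C=cloud(p,d["pixels"],s); rc=cv2.minAreaRect((P[:,:2]*1000).astype(np.float32))
        print(t,round(d["conf"],2),len(P),P.mean(0),np.median(C,0),np.percentile(C[:,2],98),np.round(rc[0],1),np.round(rc[1],1),round(rc[2],1))
```

```text
4.675 [ 0.5698 -0.2805  0.1986] [-0.6332  0.596   1.4538  0.0002  1.0909 -0.3618]
-15.558230665701027
loose_grip 0.73 2955 [ 0.3578 -0.098   0.018 ] [ 0.3652 -0.1033  0.0283] 0.03570789530643027 [354.8 -96.4] [40.4 74.5] 19.7
loose_grip 0.59 3760 [ 0.5694 -0.2809  0.018 ] [ 0.5706 -0.2781  0.0311] 0.036445162753044026 [ 569.4 -280.6] [119.8  35. ] 74.5
loose_ring 0.89 2261 [ 0.4533 -0.1808  0.018 ] [ 0.4512 -0.1801  0.0181] 0.019922716633208937 [ 454.1 -181.5] [49.9 56.8] 74.5
loose_ring 0.63 1785 [ 0.4417 -0.2796  0.018 ] [ 0.4379 -0.2794  0.018 ] 0.019800423831617953 [ 442.2 -279.3] [58.1 47.2] 25.2
```

View pics/w1.png

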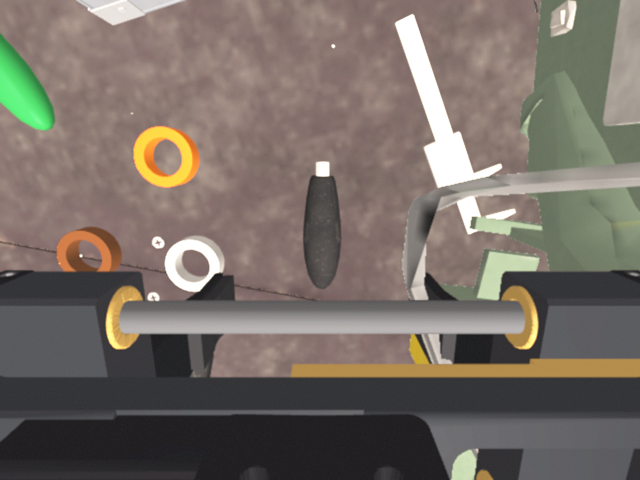

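Run:
```python
from meas import *
s=r.read_state();Q=R.from_quat(s["tool_rot"])
for n in ("wrist","side","top"):
    p=r.snapshot(n);C=cloud(p,np.ones((480,640),bool),s)
    L=Q.inv().apply(C-s["eef_pos"])
    k=(C[:,2]>.045)&(L[:,2]>.03)&(abs(L[:,0])<.12)&(abs(L[:,1])<.16)
    print(n,k.sum())
    if k.sum(): print(C[k].min(0),C[k].max(0),L[k].min(0),L[k].max(0)); 
    k2=k&(abs(L[:,0])<.05)&(abs(L[:,1])<.105); print("near",k2.sum(), L[k2].min(0) if k2.sum() else "", L[k2].max(0) if k2.sum() else "")
    np.save("w.npy",L[k])
```

```text
wrist 6582
[ 0.6163 -0.3964  0.045 ] [ 0.7422 -0.258   0.167 ] [-0.0987  0.0725  0.0317] [0.0683 0.16   0.1536]
near 21 [-0.0449  0.0725  0.1332] [-0.0421  0.105   0.1535]
side 3417
[ 0.6161 -0.4247  0.0471] [ 0.7394 -0.2671  0.1687] [-0.1146  0.071   0.03  ] [0.0588 0.1599 0.1515]
near 486 [-0.05    0.071   0.0362] [-0.0379  0.1047  0.1515]
top 184
[ 0.7131 -0.3306  0.0813] [ 0.7435 -0.2536  0.1679] [-0.0095  0.1497  0.0308] [0.0729 0.16   0.1174]
near 0
```

Request:
step_arm(
  linear=[
    [0.9,0,0],
    [0.9,0,5],
    [0.9,0,10],
    [0.9,0,13],
    [0.9,0,15],
    [0.9,0,16.1],
    [0.9,0,16.1],
    [0.9,0,16.1],
    [0.9,0,16.1],
    [0.9,0,16.1],
    [0.9,0,16.1],
    [0.9,0,16.1],
    [0.9,0,16.1],
    [0.9,0,16.1],
    [0.9,0,16.1],
  ],
  rotation=[
    [0,0,0],
    [0,0,0],
    [0,0,0],
    [0,0,0],
    [0,0,0],
    [0,0,0],
    [0,0,0],
    [0,0,0],
    [0,0,0],
    [0,0,0],
    [0,0,0],
    [0,0,0],
    [0,0,0],
    [0,0,0],
    [0,0,0],
  ],
  jaw=[1,1,1,1,1,1,1,-1,-1,-1,-1,-1,-1,-1,-1],
)

```text
t: 6.85
eef_pos: [0.572, -0.2731, 0.0365]
tool_rot: [0.797, 0.604, -0.0, -0.0]
ft_force: [0.5, -0.6, 0.0]
width: 0.412
finger_force: 30.0
```

Request:
step_arm(
  linear=[
    [0,0,-5],
    [0,0,-10],
    [0,0,-12],
    [37.7,-12.9,-12],
    [37.7,-12.9,-12],
    [37.7,-12.9,-12],
    [37.7,-12.9,-12],
    [37.7,-12.9,-12],
    [37.7,-12.9,-12],
    [37.7,-12.9,-12],
    [37.7,-12.9,-12],
    [37.7,-12.9,-12],
    [37.7,-12.9,-12],
    [37.7,-12.9,-12],
  ],
  rotation=[
    [0,0,0],
    [0,0,0],
    [0,0,0],
    [0,0,1.2975],
    [0,0,1.2975],
    [0,0,1.2975],
    [0,0,1.2975],
    [0,0,1.2975],
    [0,0,1.2975],
    [0,0,1.2975],
    [0,0,1.2975],
    [0,0,1.2975],
    [0,0,1.2975],
    [0,0,1.2975],
  ],
  jaw=[-1,-1,-1,-1,-1,-1,-1,-1,-1,-1,-1,-1,-1,-1],
)

```text
t: 8.6
eef_pos: [0.5496, 0.124, 0.1565]
tool_rot: [1.0, -0.0, -0.0, 0.0]
ft_force: [-0.4, 0.6, -0.1]
width: 0.412
finger_force: 30.0
```

Run:
```python
from meas import *
s=r.read_state();print(s["t"],s["eef_pos"],s["joints"],s["width"])
Q=R.from_quat(s["tool_rot"]).as_matrix();print(np.degrees(np.arctan2(Q[1,1],Q[0,1])))
p=r.snapshot("wrist"); save(p,"w2.png")
for t in ("grip_slot","loose_grip_mid","ring_pocket"):
    for d in r.place_of(t,p)[:3]: print(t,d["conf"],d["point"])
p=r.snapshot("side")
for t in ("grip_slot","loose_grip_mid","ring_pocket"):
    for d in r.place_of(t,p)[:3]: print(t,d["conf"],d["point"])
```

```text
8.6 [0.5496 0.124  0.1565] [ 0.0236  0.5682  1.6732 -0.      0.9003  1.595 ] 0.41170224381702203
-90.03516858063765
loose_grip_mid 0.79 [0.3496, -0.0732, 0.0153]
loose_grip_mid 0.63 [0.5434, 0.1196, 0.1387]
loose_grip_mid 0.59 [0.542, 0.1255, 0.1195]
grip_slot 0.61 [0.5446, 0.1929, 0.0275]
grip_slot 0.56 [0.5433, 0.1283, 0.0123]
loose_grip_mid 0.78 [0.5404, 0.1246, 0.1386]
loose_grip_mid 0.56 [0.3485, -0.0735, 0.0187]
ring_pocket 0.63 [0.496, 0.0275, 0.011]
ring_pocket 0.31 [0.5429, 0.1934, 0.026]
```

View pics/w2.png

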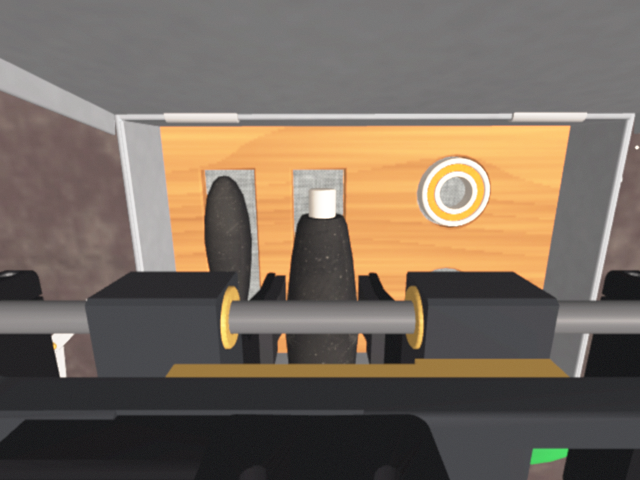

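Run:
```python
from meas import *
s=r.read_state(); p=r.snapshot("wrist"); im=p["image"].astype(int)
wood=(im[:,:,0]-im[:,:,2]>60)
def at(u,v,z):
    m=np.zeros((480,640),bool); m[v,u]=1; return planepts(p,m,z,s)[0]
for v in (175,180,185,190):
    row=wood[v]; e=[u for u in range(190,360) if row[u]!=row[u-1]]
    print(v,[(u,np.round(at(u,v,.021)[:2],4).tolist()) for u in e])
for u in (300,312,335): 
    e=[v for v in range(130,186) if wood[v,u]!=wood[v-1,u]]; print(u,[(v,np.round(at(u,v,.021)[:2],4).tolist()) for v in e])
C=cloud(p,wood,s);print(np.median(C[:,2]))
for d in r.silhouettes("packed_bearing",p): P=planepts(p,d["pixels"],.026,s);print(d["conf"],(P.min(0)+P.max(0))/2)
for d in r.silhouettes("loose_grip",p):
    C=cloud(p,d["pixels"],s); print(d["conf"],C.min(0),C.max(0))
```

```text
175 [(206, [0.6001, 0.2137]), (255, [0.6002, 0.176]), (294, [0.6002, 0.1459]), (344, [0.6002, 0.1074])]
180 [(207, [0.5963, 0.2133]), (255, [0.5964, 0.1762]), (294, [0.5964, 0.146]), (344, [0.5964, 0.1073])]
185 [(207, [0.5925, 0.2136]), (256, [0.5925, 0.1756]), (294, [0.5925, 0.1461]), (344, [0.5926, 0.1073])]
190 [(207, [0.5886, 0.2139]), (256, [0.5887, 0.1757]), (294, [0.5887, 0.1462]), (344, [0.5887, 0.1072])]
300 [(170, [0.6039, 0.1412])]
312 [(170, [0.604, 0.132])]
335 [(170, [0.604, 0.1144])]
0.021631107691059165
0.55 [0.5879 0.024  0.026 ]
0.85 [ 0.306  -0.1083  0.0009] [ 0.3581 -0.0661  0.0376]
0.66 [0.5027 0.0967 0.0109] [0.6018 0.1537 0.2278]
```

Request:
step_arm(
  linear=[
    [0,-0.2,4],
    [0,-0.2,7],
    [0,-0.2,8.5],
    [0,-0.2,9.3],
    [0,-0.2,9.8],
    [0,-0.2,10.3],
    [0,-0.2,10.3],
  ],
  rotation=[
    [0,0,0],
    [0,0,0],
    [0,0,0],
    [0,0,0],
    [0,0,0],
    [0,0,0],
    [0,0,0],
  ],
  jaw=[-1,-1,-1,-1,-1,-1,-1],
)

```text
t: 10.02
eef_pos: [0.5496, 0.1267, 0.0537]
tool_rot: [1.0, 0.0, 0.0, 0.0]
ft_force: [0.4, -1.3, -0.8]
width: 0.409
finger_force: 30.0
```

Request:
step_arm(
  linear=[
    [0,0,0.3],
    [0,0,0.5],
    [0,0,0.6],
    [0,0,0.6],
  ],
  rotation=[
    [0,0,0],
    [0,0,0],
    [0,0,0],
    [0,0,0],
  ],
  jaw=[-1,-1,-1,-1],
)

```text
t: 10.52
eef_pos: [0.5495, 0.1267, 0.0475]
tool_rot: [1.0, 0.0, 0.0, 0.0]
ft_force: [0.5, 0.2, -1.0]
width: 0.408
finger_force: 30.0
```

Request:
step_arm(
  linear=[
    [0,0,0],
    [0,0,0],
    [0,0,0],
    [0,0,-2],
    [0,0,-6],
    [0,0,-12],
    [-17,41,-12],
    [-17,41,-12],
    [-17,41,-12],
    [-17,41,-12],
    [-17,41,-12],
    [-17,41,-12],
    [-17,41,-12],
    [-17,41,-12],
    [-17,41,-12],
    [-17,41,-12],
  ],
  rotation=[
    [0,0,0],
    [0,0,0],
    [0,0,0],
    [0,0,0],
    [0,0,0],
    [0,0,0],
    [0,0,0],
    [0,0,0],
    [0,0,0],
    [0,0,0],
    [0,0,0],
    [0,0,0],
    [0,0,0],
    [0,0,0],
    [0,0,0],
    [0,0,0],
  ],
  jaw=[0.05,0.05,0.05,0.05,0.05,0.05,0.7,0.7,0.7,0.7,0.7,0.7,0.7,0.7,0.7,0.7],
)

```text
t: 12.52
eef_pos: [0.3797, -0.2816, 0.1674]
tool_rot: [1.0, 0.001, -0.0, -0.001]
ft_force: [0.7, 0.3, -0.5]
width: 0.852
finger_force: 0.0
```

Run:
```python
from meas import *
s=r.read_state();print(s["t"],s["eef_pos"],s["joints"],s["width"])
p=r.snapshot("wrist"); save(p,"w3.png")
for d in r.silhouettes("loose_ring",p):
    m=d["pixels"].copy(); c=p["image"][m].mean(0); C=cloud(p,m,s); k=(C[:,2]>.012)&(C[:,2]<.022)
    e=cv2.minEnclosingCircle((C[k][:,:2]*1000).astype(np.float32)); print("ring",d["conf"],c,e,np.median(C,0))
p=r.snapshot("top"); save(p,"t3.png",(230,140,340,260),5)
for d in r.silhouettes("packed_grip",p):
    C=cloud(p,d["pixels"]);P=planepts(p,d["pixels"],.029);rc=cv2.minAreaRect((P[:,:2]*1000).astype(np.float32)); print("grip",d["conf"],np.median(C,0),np.percentile(C[:,2],97),rc)
```

```text
12.525 [ 0.3797 -0.2816  0.1674] [-0.8753  0.4545  1.8864  0.0004  0.8021  0.6932] 0.8515130235806762
ring 0.9 [253.9872 204.673   72.0143] ((450.99456787109375, -180.98934936523438), 26.369474411010742) [ 0.4525 -0.1806  0.0181]
ring 0.7 [192.7798 117.8816  71.8126] ((344.1216735839844, -246.66900634765625), 26.377063751220703) [ 0.3457 -0.247   0.0182]
ring 0.62 [253.5813 252.9864 252.1526] ((439.91876220703125, -282.9546203613281), 25.929105758666992) [ 0.4413 -0.2838  0.0184]
grip 0.87 [0.5421 0.194  0.0405] 0.04777475950548742 ((540.4863891601562, 195.26234436035156), (33.5125732421875, 119.21123504638672), 89.88932800292969)
grip 0.72 [0.5014 0.4446 0.0358] 0.05861878528596036 ((587.865966796875, 456.3340759277344), (277.75982666015625, 104.56148529052734), 1.0329192876815796)
```

View pics/t3.png

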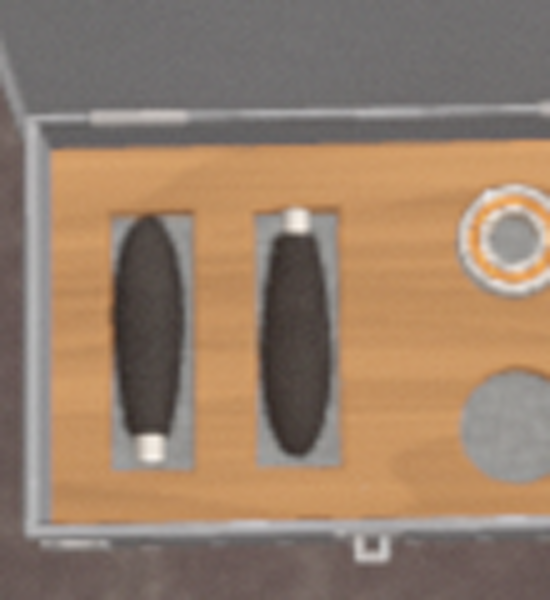

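View pics/w3.png

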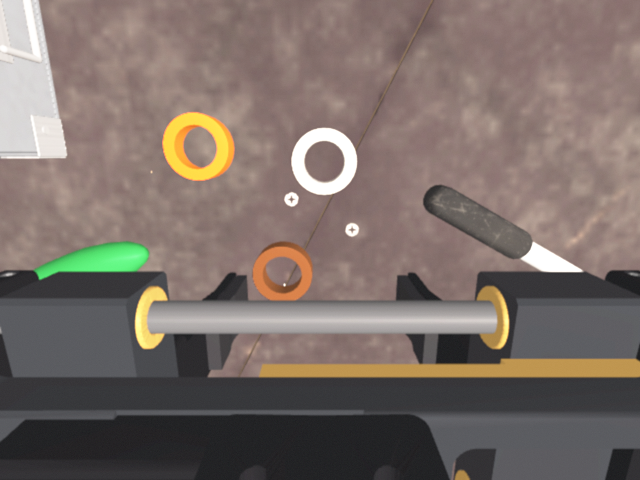

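Request:
step_arm(
  linear=[
    [6,0.1,2],
    [6,0.1,6],
    [6,0.1,10],
    [6,0.1,12],
    [6,0.1,13],
    [6,0.1,13.1],
    [6,0.1,13.1],
    [6,0.1,13.1],
    [6,0.1,13.1],
    [6,0.1,13.1],
    [6,0.1,13.1],
    [6,0.1,13.1],
  ],
  rotation=[
    [0,0,0],
    [0,0,0],
    [0,0,0],
    [0,0,0],
    [0,0,0],
    [0,0,0],
    [0,0,0],
    [0,0,0],
    [0,0,0],
    [0,0,0],
    [0,0,0],
    [0,0,0],
  ],
  jaw=[0.7,0.7,0.7,0.7,0.7,0.7,-1,-1,-1,-1,-1,-1],
)

```text
t: 14.22
eef_pos: [0.4398, -0.2845, 0.0372]
tool_rot: [1.0, 0.0, 0.0, 0.0]
ft_force: [0.1, 1.3, 6.4]
width: 0.571
finger_force: 30.1
```

Run:
```python
from meas import *
s=r.read_state();print(s["t"],s["eef_pos"],s["width"],s["ft_force"],s["moment"])
p=r.snapshot("side"); save(p,"s4.png",(330,270,470,400),4)
for d in r.silhouettes("loose_ring",p):
    C=cloud(p,d["pixels"]); print(d["conf"],np.median(C,0),C.max(0),C.min(0))
```

```text
14.225 [ 0.4398 -0.2845  0.0372] 0.5714529221685821 [0.1305 1.2825 6.4216] [ 0.1307  0.2348 -0.0435]
0.67 [ 0.345  -0.2525  0.0174] [ 0.378  -0.2225  0.0225] [ 0.3183 -0.2752 -0.0013]
0.61 [ 0.4227 -0.293   0.0172] [ 0.4366 -0.2621  0.0894] [ 0.4023 -0.316  -0.0009]
0.47 [ 0.4298 -0.1944  0.0125] [ 0.4433 -0.1686  0.0881] [ 0.4024 -0.2551 -0.0005]
```

View pics/s4.png

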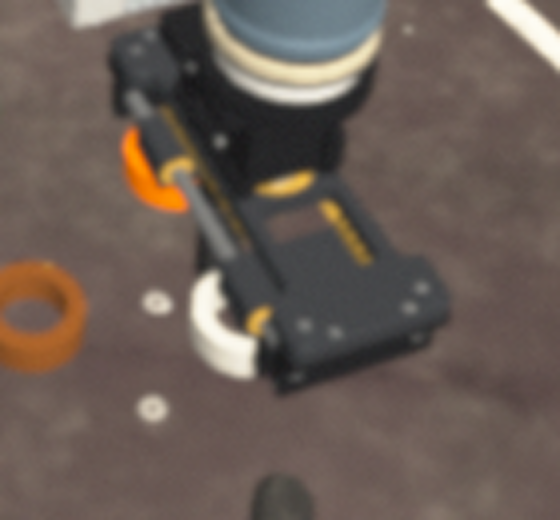

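Request:
step_arm(
  linear=[
    [0,0,0],
    [0,0,0],
    [0,0,0],
    [0,0,-5],
    [0,0,-10],
    [-6,0,-13],
    [-6,0,-13],
    [-6,0,-13],
  ],
  rotation=[
    [0,0,0],
    [0,0,0],
    [0,0,0],
    [0,0,0],
    [0,0,0],
    [0,0,0],
    [0,0,0],
    [0,0,0],
  ],
  jaw=[0.7,0.7,0.7,0.7,0.7,0.7,0.7,0.7],
)

```text
t: 15.32
eef_pos: [0.3797, -0.2846, 0.1666]
tool_rot: [1.0, -0.0, 0.0, 0.0]
ft_force: [0.2, -0.6, -0.2]
width: 0.848
finger_force: 0.0
```

Run:
```python
from meas import *
s=r.read_state();print(s["t"],s["eef_pos"],s["joints"],s["width"],s["ft_force"])
p=r.snapshot("wrist"); save(p,"w5.png")
for d in r.silhouettes("loose_ring",p):
    m=d["pixels"].copy(); c=p["image"][m].mean(0); C=cloud(p,m,s); k=(C[:,2]>.012)&(C[:,2]<.022)
    e=cv2.minEnclosingCircle((C[k][:,:2]*1000).astype(np.float32)); print("ring",d["conf"],c,e,np.median(C,0))
    if c[2]>150:
        A=np.c_[C[:,:2],np.ones(len(C))]; t=C[:,2]>.014; print(np.linalg.lstsq(A[t],C[t,2],rcond=None)[0])
        P=planepts(p,m,.018,s)[:,:2]
        print(P.min(0),P.max(0)); mm=m.astype(np.uint8); cs,_=cv2.findContours(mm,0,1); print([cv2.contourArea(q) for q in cs])
```

```text
15.325 [ 0.3797 -0.2846  0.1666] [-0.8796  0.4572  1.8843  0.0003  0.7991  0.6918] 0.848356509118368 [ 0.2057 -0.607  -0.194 ]
ring 0.73 [254.5211 205.3394  70.9267] ((451.1834411621094, -181.1081085205078), 26.25311851501465) [ 0.4523 -0.1799  0.0181]
ring 0.67 [252.3855 251.4408 250.3638] ((439.87017822265625, -284.23199462890625), 26.002010345458984) [ 0.4399 -0.2834  0.0183]
[-0.0003 -0.0005  0.0183]
[ 0.4144 -0.3092] [ 0.4651 -0.2586]
[3273.5]
ring 0.59 [191.5127 117.4563  72.0682] ((344.107177734375, -246.51284790039062), 26.327512741088867) [ 0.3457 -0.2476  0.0182]
```

Request:
step_arm(
  linear=[
    [6,0,2],
    [6,0,6],
    [6,0,10],
    [6,0,12],
    [6,0,13],
    [6,0,13.1],
    [6,0,13.1],
    [6,0,13.1],
    [6,0,13.1],
    [6,0,13.1],
    [6,0,13.1],
    [6,0,13.1],
    [6,0,12],
    [6,0,10],
    [6,0,6],
    [6,0,4],
    [6,0,4],
  ],
  rotation=[
    [0,0,0],
    [0,0,0],
    [0,0,0],
    [0,0,0],
    [0,0,0],
    [0,0,0],
    [0,0,0],
    [0,0,0],
    [0,0,0],
    [0,0,0],
    [0,0,0],
    [0,0,0],
    [0,0,0],
    [0,0,0],
    [0,0,0],
    [0,0,0],
    [0,0,0],
  ],
  jaw=[0.7,0.7,0.7,0.7,0.7,0.7,-1,-1,-1,-1,-1,-1,-1,-1,-1,-1,-1],
)

```text
t: 17.55
eef_pos: [0.4403, -0.2849, 0.1282]
tool_rot: [1.0, 0.0, 0.001, 0.001]
ft_force: [-0.0, 0.0, -0.6]
width: 0.574
finger_force: 30.0
```

Run:
```python
from meas import *
s=r.read_state();print(s["t"],s["eef_pos"],s["width"],s["ft_force"],s["moment"])
p=r.snapshot("side"); save(p,"s6.png",(310,230,470,350),5)
for d in r.silhouettes("loose_ring",p):
    C=cloud(p,d["pixels"]); c=p["image"][d["pixels"]].mean(0); print(d["conf"],c,np.median(C,0),C.max(0),C.min(0))
```

```text
17.55 [ 0.4403 -0.2849  0.1282] 0.5743451874144142 [-0.0443  0.0161 -0.6227] [-0.0616  0.0946  0.0013]
0.92 [155.671   92.1255  44.4048] [ 0.342  -0.2519  0.0176] [ 0.3688 -0.2225  0.0223] [ 0.3189 -0.2749  0.0002]
0.55 [221.6525 214.2624 199.1028] [ 0.4242 -0.2906  0.1085] [ 0.4842 -0.2023  0.1137] [ 0.4143 -0.312  -0.0015]
```

View pics/s6.png

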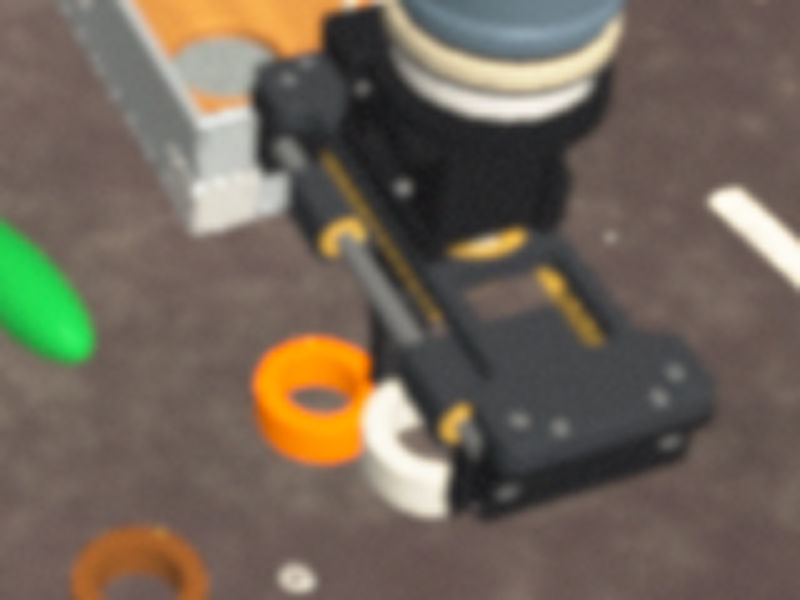

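```bash
cat > pocket.py <<'E'
from meas import *
def pocket(name):
    s=r.read_state(); p=r.snapshot(name); im=p["image"].astype(int)
    m=(im[:,:,0]-im[:,:,2]<45)
    u0,v0=pix(p,(.496,.022,.021),s); v,u=np.indices(m.shape)
    f=abs(cam2world(p,s)[2,3]-.021)
    rad=.036*p["fx"]/f
    m&=np.hypot(u-u0,v-v0)<rad
    n,l,st,c=cv2.connectedComponentsWithStats(m.astype(np.uint8))
    k=1+np.argmax(st[1:,4]); P=planepts(p,l==k,.021,s)[:,:2]; e=cv2.minEnclosingCircle((P*1000).astype(np.float32))
    lo,hi=np.percentile(P,1,axis=0),np.percentile(P,99,axis=0)
    print(name,(u0,v0),st[k],"mean",P.mean(0),"circ",e,"lohi",lo,hi,(lo+hi)/2)
E
python3 - <<'E'
from pocket import *
pocket("top"); pocket("side")
E
```

```text
top (np.float64(332.0), np.float64(225.0)) [322 214  23  23 400] mean [0.4958 0.0196] circ ((495.9095458984375, 19.702224731445312), 27.099939346313477) lohi [ 0.4714 -0.0068] [0.5202 0.0456] [0.4958 0.0194]
side (np.float64(354.0), np.float64(242.0)) [332 230  45  35 966] mean [ 0.4817 -0.0027] circ ((488.28216552734375, 12.695161819458008), 69.73123168945312) lohi [ 0.4364 -0.0521] [0.548  0.0678] [0.4922 0.0078]
```

Request:
step_arm(
  linear=[
    [0,0,0],
  ],
  rotation=[
    [0,0,0],
  ],
  jaw=[-1],
)

```text
t: 17.88
eef_pos: [0.4391, -0.2839, 0.1255]
tool_rot: [1.0, 0.0, -0.001, -0.001]
ft_force: [-0.1, -0.4, -0.4]
width: 0.578
finger_force: 30.0
```

Request:
step_arm(
  linear=[
    [0,0,-4],
    [-1,-30.5,-4],
    [-1,-30.5,-4],
    [-1,-30.5,-4],
    [-1,-30.5,-4],
    [-1,-30.5,-4],
    [-1,-30.5,-4],
    [-1,-30.5,-4],
    [-1,-30.5,-4],
  ],
  rotation=[
    [0,0,0],
    [0,0,0],
    [0,0,0],
    [0,0,0],
    [0,0,0],
    [0,0,0],
    [0,0,0],
    [0,0,0],
    [0,0,0],
  ],
  jaw=[-1,-1,-1,-1,-1,-1,-1,-1,-1],
)

```text
t: 19.0
eef_pos: [0.43, 0.0194, 0.1664]
tool_rot: [1.0, -0.001, 0.0, 0.0]
ft_force: [0.4, -0.2, -1.6]
width: 0.57
finger_force: 30.0
```

Run:
```python
from pocket import *
s=r.read_state();print(s["t"],s["eef_pos"],s["tool_rot"],s["width"])
pocket("wrist")
p=r.snapshot("wrist"); save(p,"w7.png")
for d in r.silhouettes("loose_ring",p):
    C=cloud(p,d["pixels"],s); print(d["conf"],p["image"][d["pixels"]].mean(0),np.median(C,0),C.min(0),C.max(0))
```

```text
19.0 [0.43   0.0194 0.1664] [ 1.     -0.0009  0.0001  0.0001] 0.5700152199839863
wrist (np.float64(318.0), np.float64(155.0)) [ 285  118   67   70 3645] mean [0.4973 0.0218] circ ((496.724609375, 21.627241134643555), 26.535001754760742) lohi [ 0.4722 -0.0029] [0.5217 0.0464] [0.497  0.0218]
0.95 [238.8454 235.0763 229.4027] [0.4452 0.0193 0.1484] [ 0.3672 -0.0097 -0.0012] [0.4564 0.0441 0.2285]
0.64 [226.5351 152.5749  54.0941] [ 0.4528 -0.179   0.0177] [ 0.4255 -0.2063  0.0008] [ 0.4774 -0.1541  0.0206]
0.57 [112.7105  70.7895  45.5263] [ 0.3359 -0.2263  0.0142] [ 0.3237 -0.2399  0.0004] [ 0.3687 -0.2222  0.0194]
```

View pics/w7.png

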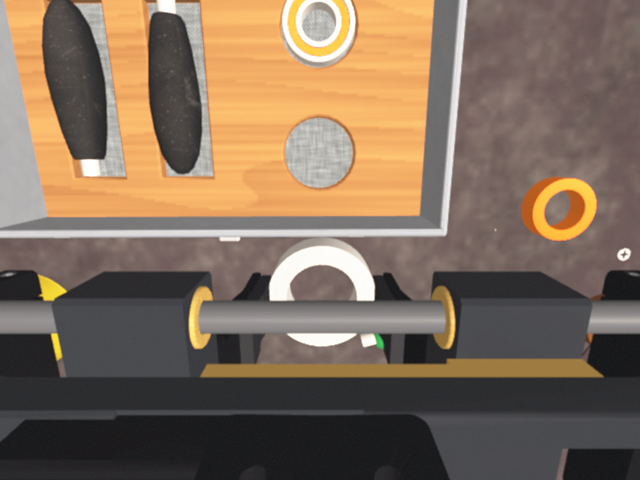

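Request:
step_arm(
  linear=[
    [6.7,-0.2,0],
    [6.7,-0.2,3],
    [6.7,-0.2,7],
    [6.7,-0.2,9],
    [6.7,-0.2,10],
    [6.7,-0.2,10.6],
    [6.7,-0.2,10.9],
    [6.7,-0.2,11.2],
    [6.7,-0.2,11.2],
  ],
  rotation=[
    [0,0,0],
    [0,0,0],
    [0,0,0],
    [0,0,0],
    [0,0,0],
    [0,0,0],
    [0,0,0],
    [0,0,0],
    [0,0,0],
  ],
  jaw=[-1,-1,-1,-1,-1,-1,-1,-1,-1],
)

```text
t: 20.27
eef_pos: [0.4967, 0.0227, 0.0548]
tool_rot: [1.0, 0.0, 0.0, 0.0]
ft_force: [-0.6, -0.5, -1.2]
width: 0.574
finger_force: 30.0
```

Request:
step_arm(
  linear=[
    [0,0,0.3],
    [0,0,0.5],
    [0,0,0.7],
    [0,0,0.7],
  ],
  rotation=[
    [0,0,0],
    [0,0,0],
    [0,0,0],
    [0,0,0],
  ],
  jaw=[-1,-1,-1,-1],
)

```text
t: 20.78
eef_pos: [0.4965, 0.0227, 0.0474]
tool_rot: [1.0, 0.0, -0.0, -0.0]
ft_force: [-0.8, 0.2, -1.6]
width: 0.572
finger_force: 30.0
```

Request:
step_arm(
  linear=[
    [0,0,0],
    [0,0,0],
    [0,0,0],
    [0,0,-1],
    [0,0,-4],
    [0,0,-9],
    [-6.5,0,-12],
    [-6.5,0,-12],
    [-6.5,0,-12],
  ],
  rotation=[
    [0,0,0],
    [0,0,0],
    [0,0,0],
    [0,0,0],
    [0,0,0],
    [0,0,0],
    [0,0,0],
    [0,0,0],
    [0,0,0],
  ],
  jaw=[0.45,0.45,0.45,0.45,0.45,0.45,0.45,0.45,0.45],
)

```text
t: 21.9
eef_pos: [0.4316, 0.0226, 0.1684]
tool_rot: [1.0, 0.0, 0.001, 0.0]
ft_force: [1.3, 0.3, -0.4]
width: 0.728
finger_force: 0.0
```

Run:
```python
from meas import *
s=r.read_state();print(s["t"],s["eef_pos"],s["width"])
p=r.snapshot("wrist")
for t in ("loose_ring","loose_grip","packed_bearing"):
  for d in r.silhouettes(t,p):
    m=d["pixels"];C=cloud(p,m,s); print(t,round(d["conf"],2),p["image"][m].mean(0),m.sum(),np.median(C,0),C.min(0),np.percentile(C,97,axis=0))
    if t=="loose_ring":
        k=(C[:,2]>.024)&(C[:,2]<.04); k.sum()>100 and print("  tilt",np.linalg.lstsq(np.c_[C[k][:,:2],np.ones(k.sum())],C[k,2],rcond=None)[0],np.median(C[k],0))
for n in ("side","top"):
    p=r.snapshot(n)
    for t in ("lid_handle","lid_hinge"):
        for d in r.place_of(t,p)[:1]: print(n,t,d["conf"],d["point"])
    for d in r.silhouettes("lid_handle",p)[:1]:
        C=cloud(p,d["pixels"]); k=(C[:,2]>.27); print(n,k.sum(),np.median(C[k],0),C[k].min(0),C[k].max(0))
    if n=="top":
        for d in r.silhouettes("loose_grip",p):
            C=cloud(p,d["pixels"]);print("grip",d["conf"],np.median(C,0),np.percentile(C[:,2],97))
```

```text
21.9 [0.4316 0.0226 0.1684] 0.7283737936988898
loose_ring 0.7 [226.3881 153.1278  54.1415] 2904 [ 0.4523 -0.1786  0.0177] [ 0.4252 -0.2062 -0.0008] [ 0.4746 -0.1553  0.0195]
loose_ring 0.61 [250.7149 248.5893 244.6165] 2245 [0.4975 0.0231 0.0294] [ 0.4706 -0.0023  0.0099] [0.5201 0.0462 0.0307]
  tilt [ 0.0007 -0.0004  0.0291] [0.4975 0.0231 0.0294]
loose_grip 0.9 [133.9979 204.0417 141.3146] 480 [ 0.3372 -0.0309  0.0281] [ 0.3152 -0.1012 -0.001 ] [ 0.3451 -0.0166  0.0324]
loose_grip 0.64 [228.4688 194.3984  51.7734] 128 [0.3866 0.2724 0.0082] [0.384  0.2679 0.0014] [0.3899 0.2803 0.0173]
loose_grip 0.43 [217.2782 172.7599 124.2534] 89982 [0.5171 0.078  0.0217] [ 0.4211 -0.0937 -0.002 ] [0.6009 0.2452 0.0702]
packed_bearing 0.85 [242.7143 223.1566 175.2282] 3409 [0.5835 0.021  0.0256] [ 0.5609 -0.0055  0.0109] [0.6025 0.0444 0.0275]
packed_bearing 0.33 [80.655  75.3207 71.9039] 7930 [0.5455 0.1904 0.0413] [0.4796 0.1783 0.0107] [0.5923 0.2065 0.0471]
side lid_handle 0.97 [0.6806, 0.0937, 0.3]
side lid_hinge 0.92 [0.6412, 0.0946, 0.0705]
side 380 [0.6727 0.0739 0.2911] [ 0.6612 -0.0611  0.27  ] [0.6821 0.2444 0.31  ]
top lid_handle 0.88 [0.6775, 0.0925, 0.296]
top lid_hinge 0.86 [0.6403, 0.0935, 0.0718]
top 505 [0.6739 0.0894 0.3019] [ 0.6617 -0.0674  0.27  ] [0.683  0.2494 0.3095]
grip 0.9 [ 0.3547 -0.0962  0.031 ] 0.03740565442593537
grip 0.67 [0.5422 0.1942 0.0408] 0.04843542012545218
grip 0.61 [0.5409 0.1248 0.0408] 0.050223799541700774
grip 0.6 [ 0.1949 -0.2972  0.0304] 0.03759355577279546
```

Run:
```python
from meas import *
for n in ("side","top"):
    p=r.snapshot(n); C=cloud(p,np.ones((480,640),bool))
    k=(C[:,2]>.28)&(C[:,2]<.33)&(abs(C[:,1]-.092)<.04)&(C[:,0]>.64)&(C[:,0]<.71)
    print(n,k.sum(),C[k].mean(0),C[k].min(0),C[k].max(0),np.median(C[k],0))
    # lid inner face plane fit -> angle
    k=(C[:,2]>.1)&(C[:,2]<.24)&(abs(C[:,1]-.092)<.13)&(C[:,0]>.63)&(C[:,0]<.7)
    a=np.polyfit(C[k,2],C[k,0],1); print("lid",k.sum(),np.pi/2+np.arctan(a[0]),a[0]*.071+a[1])
```

```text
side 106 [0.675  0.0909 0.3047] [0.6719 0.0526 0.298 ] [0.6811 0.1312 0.3094] [0.6743 0.0906 0.3055]
lid 3525 1.7479713757956619 0.6408941992318021
top 227 [0.6762 0.094  0.3044] [0.6716 0.053  0.2977] [0.6825 0.1319 0.3102] [0.6758 0.0955 0.3045]
lid 3831 1.7497487522420396 0.640796644256737
```

Request:
step_arm(
  linear=[
    [0,0,-6],
    [0,0,-12],
    [0,0,-18],
    [0,0,-24],
    [24.5,-7,-26],
    [24.5,-7,-26],
    [24.5,-7,-26],
    [24.5,-7,-26],
    [24.5,-7,-26],
    [24.5,-7,-26],
    [24.5,-7,-26],
  ],
  rotation=[
    [0,0,-1.571],
    [0,0,-1.571],
    [0,0,-1.571],
    [0,0,-1.571],
    [0,0,-1.571],
    [0,0,-1.571],
    [0,0,-1.571],
    [0,0,-1.571],
    [0,0,-1.571],
    [0,0,-1.571],
    [0,0,-1.571],
  ],
  jaw=[0.2,0.2,0.2,0.2,0.2,0.2,0.2,0.2,0.2,0.2,0.2],
)

```text
t: 24.02
eef_pos: [0.6757, 0.0926, 0.4276]
tool_rot: [0.707, 0.707, -0.0, -0.0]
ft_force: [-0.2, -0.7, 0.7]
width: 0.605
finger_force: 0.0
```

Request:
step_arm(
  linear=[
    [0,0.15,4],
    [0,0.15,8],
    [0,0.15,10.5],
    [0,0.15,12],
    [0,0.15,12],
    [0,0.15,12],
    [0,0.15,12],
    [0,0.15,12],
    [0,0.15,12],
    [0,0.15,12],
    [0,0.15,12],
    [0,0.15,12],
    [0,0.15,12],
  ],
  rotation=[
    [0,0,0],
    [0,0,0],
    [0,0,0],
    [0,0,0],
    [0,0,0],
    [0,0,0],
    [0,0,0],
    [0,0,0],
    [0,0,0],
    [0,0,0],
    [0,0,0],
    [0,0,0],
    [0,0,0],
  ],
  jaw=[0.2,0.2,0.2,0.2,0.2,-1,-1,-1,-1,-1,-1,-1,-1],
)

```text
t: 25.65
eef_pos: [0.6778, 0.0928, 0.3076]
tool_rot: [0.707, 0.707, -0.0, -0.0]
ft_force: [-1.6, -0.2, 1.5]
width: 0.109
finger_force: 30.0
```

Run:
```python
from meas import *
s=r.read_state();print(s["t"],s["eef_pos"],s["joints"],s["width"],s["ft_force"],s["finger_force"])
print(R.from_quat(s["tool_rot"]).as_matrix())
H=lambda t:np.array([.640-.233*np.cos(t)-.004*np.sin(t),.071+.233*np.sin(t)-.004*np.cos(t)])
f=lambda t,tau:H(t)+.006*np.array([-np.sin(tau),np.cos(tau)])
t0=1.749;p0=f(t0,0);print(p0)
for i in range(1,21):
    a=i/18; a=min(a,1); t=t0+(1.047-t0)*a; tau=.35*a; d=(f(t,tau)-p0)*100
    print(round(t,3),"[0, %.2f, %.2f]"%(d[0],-d[1]),"[%.3f,0,0]"%-tau)
```

```text
25.65 [0.6778 0.0928 0.3076] [-0.0269  0.5583  1.1993 -0.      1.3844 -0.0275] 0.10867297520626228 [-1.5974 -0.176   1.5321] 29.999991059303284
[[-0.0006  1.     -0.0004]
 [ 1.      0.0006 -0.    ]
 [-0.     -0.0004 -1.    ]]
[0.6774 0.307 ]
1.71 [0, -0.91, -0.13] [-0.019,0,0]
1.671 [0, -1.83, -0.22] [-0.039,0,0]
1.632 [0, -2.75, -0.28] [-0.058,0,0]
1.593 [0, -3.67, -0.30] [-0.078,0,0]
1.554 [0, -4.59, -0.29] [-0.097,0,0]
1.515 [0, -5.51, -0.24] [-0.117,0,0]
1.476 [0, -6.42, -0.15] [-0.136,0,0]
1.437 [0, -7.33, -0.03] [-0.156,0,0]
1.398 [0, -8.24, 0.13] [-0.175,0,0]
1.359 [0, -9.14, 0.32] [-0.194,0,0]
1.32 [0, -10.03, 0.54] [-0.214,0,0]
1.281 [0, -10.92, 0.80] [-0.233,0,0]
1.242 [0, -11.79, 1.10] [-0.253,0,0]
1.203 [0, -12.65, 1.43] [-0.272,0,0]
1.164 [0, -13.50, 1.79] [-0.292,0,0]
1.125 [0, -14.33, 2.18] [-0.311,0,0]
1.086 [0, -15.14, 2.61] [-0.331,0,0]
1.047 [0, -15.94, 3.06] [-0.350,0,0]
1.047 [0, -15.94, 3.06] [-0.350,0,0]
1.047 [0, -15.94, 3.06] [-0.350,0,0]
```

Request:
step_arm(
  linear=[
    [0,-0.9,-0.1],
    [0,-1.8,-0.2],
    [0,-2.7,-0.3],
    [0,-3.7,-0.3],
    [0,-4.6,-0.3],
    [0,-5.5,-0.2],
    [0,-6.4,-0.1],
    [0,-7.3,0],
    [0,-8.2,0.1],
    [0,-9.1,0.3],
    [0,-9.1,0.3],
  ],
  rotation=[
    [-0.02,0,0],
    [-0.04,0,0],
    [-0.06,0,0],
    [-0.08,0,0],
    [-0.1,0,0],
    [-0.12,0,0],
    [-0.14,0,0],
    [-0.16,0,0],
    [-0.18,0,0],
    [-0.195,0,0],
    [-0.195,0,0],
  ],
  jaw=[-1,-1,-1,-1,-1,-1,-1,-1,-1,-1,-1],
)

```text
t: 27.02
eef_pos: [0.5862, 0.0927, 0.305]
tool_rot: [0.704, 0.704, 0.069, 0.069]
ft_force: [-1.1, -0.7, 4.1]
width: 0.104
finger_force: 30.0
```

```bash
cat > lid.py <<'E'
from meas import *
def lid():
    s=r.read_state();Q=R.from_quat(s["tool_rot"]).as_matrix();g=np.array(s["eef_pos"])+.006*Q[:,2]
    print(s["t"],"grasp",g,"tilt",np.degrees(np.arctan2(Q[0,2],-Q[2,2])),s["width"],s["ft_force"],s["finger_force"])
    v=g-[.640,0,.071]; print("r",np.hypot(v[0],v[2]),"theta from grasp",np.arctan2(v[2],-v[0])+.004/.233)
    C=[]
    for n in ("side","top"):
        p=r.snapshot(n); c=cloud(p,np.ones((480,640),bool)); th=np.arctan2(v[2],-v[0])+.017
        d=np.array([-np.cos(th),0,np.sin(th)]);nn=np.array([np.sin(th),0,np.cos(th)]); q=c-[.640,.091,.071]
        k=(abs(q@nn)<.02)&(q@d>.03)&(q@d<.185)&(abs(q[:,1])<.145)
        if k.sum()<50: print(n,"few",k.sum()); continue
        e=(q@nn)[k];a=q[k]@d; w=np.ones(len(e),bool)
        for _ in range(5):
            f=np.polyfit(a[w],e[w],1); w=abs(e-np.polyval(f,a))<.004
        print(n,k.sum(),w.sum(),"theta",th+np.arctan(f[0]),"offset",f[1])
    return
E
python3 -c "
from lid import *
lid()"
```

```text
27.025 grasp [0.5873 0.0927 0.2991] tilt 11.157446345392069 0.10444063139511908 [-1.1094 -0.7311  4.0794] 30.000617802143097
r 0.23409699837165585 theta from grasp 1.3610054560633422
side 2381 2381 theta 1.3582228421234495 offset 0.0012752062063713444
top few 3
```

Run:
```python
import numpy as np
H=lambda t:np.array([.640-.233*np.cos(t)-.004*np.sin(t),.071+.233*np.sin(t)-.004*np.cos(t)])
f=lambda t,tau:H(t)+.006*np.array([-np.sin(tau),np.cos(tau)])
t0,u0=1.359,.195;p0=np.array([.5862,.305]);print(f(t0,u0),p0)
p0=f(t0,u0)
y=np.array([np.cos(u0),np.sin(u0)]);z=np.array([np.sin(u0),-np.cos(u0)])
for a in np.arange(1,10)/9:
    t=t0+(1.047-t0)*a;tau=u0+(.35-u0)*a;d=(f(t,tau)-p0)*100;print(round(t,3),"[0, %.2f, %.2f]"%(d@y,d@z),round(u0-tau,3))
```

```text
[0.58594635 0.30383901] [0.5862 0.305 ]
1.324 [0, -0.82, 0.04] -0.017
1.29 [0, -1.63, 0.11] -0.034
1.255 [0, -2.44, 0.21] -0.052
1.22 [0, -3.25, 0.33] -0.069
1.186 [0, -4.06, 0.49] -0.086
1.151 [0, -4.85, 0.67] -0.103
1.116 [0, -5.65, 0.88] -0.121
1.082 [0, -6.43, 1.11] -0.138
1.047 [0, -7.20, 1.37] -0.155
```

Request:
step_arm(
  linear=[
    [0,-0.8,0.05],
    [0,-1.6,0.1],
    [0,-2.4,0.2],
    [0,-3.25,0.35],
    [0,-4.05,0.5],
    [0,-4.85,0.7],
    [0,-5.65,0.9],
    [0,-6.45,1.1],
    [0,-7.2,1.4],
    [0,-7.2,1.4],
    [0,-7.2,1.4],
  ],
  rotation=[
    [-0.02,0,0],
    [-0.035,0,0],
    [-0.05,0,0],
    [-0.07,0,0],
    [-0.085,0,0],
    [-0.1,0,0],
    [-0.12,0,0],
    [-0.14,0,0],
    [-0.155,0,0],
    [-0.155,0,0],
    [-0.155,0,0],
  ],
  jaw=[-1,-1,-1,-1,-1,-1,-1,-1,-1,-1,-1],
)

```text
t: 28.5
eef_pos: [0.5175, 0.0927, 0.2763]
tool_rot: [0.696, 0.697, 0.122, 0.122]
ft_force: [-4.7, 0.8, 5.8]
width: 0.106
finger_force: 30.0
```

```bash
python3 -c "
from lid import *
lid()
p=r.snapshot('side'); save(p,'s9.png',(230,90,550,410),1.8)"
```

```text
28.5 grasp [0.5195 0.0927 0.2706] tilt 19.842082745342452 0.106454907676095 [-4.6999  0.762   5.8277] 30.00130534172058
r 0.23318932320386165 theta from grasp 1.0449482968035622
side 283 283 theta 1.0431236245946842 offset 0.0014245827341680926
top 2138 2138 theta 1.0434321392250911 offset 0.0030467709612131398
```

View pics/s9.png

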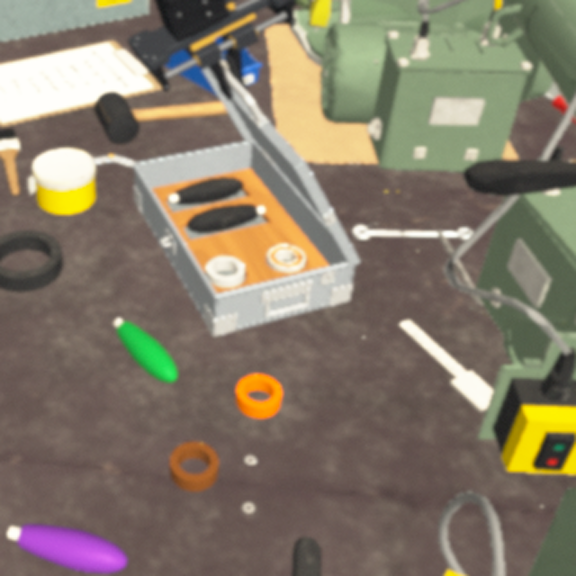

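The picture shows both grips in their slots, the ring and the bearing in their pockets, and the lid held at about 60° (1.044 rad). Handing in.

```bash
python3 -c "
from workcell import r
print(r.finish_job())"
```

```text
the job is handed in; nothing more can be done
None
```

The black grip lies fully down in the long slot and the steel ring in the round pocket, and the arm is still holding the lid open at about 60° (1.044 rad measured); the job was handed in at about 29 s.

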